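# Find which way the canister lid unlocks and hold it off

## Robot

A 6-joint arm with a two-finger parallel gripper is mounted at the origin on a cart in front of the work surface, level with it; the furniture and walls round the work are solid. World frame = base frame: x ahead of the robot, y to its left, z up, the work surface at z = 0. Lengths are in m, angles in rad, forces in N, time in s.
With the tool pointing down it reaches from about 0.375 to 0.9 m from the base axis. Payload 3.1 kg.
Tool frame: the origin (TCP) lies between the finger pads; the fingertips stand 11 mm ahead of it and the grasp point (between the pads) lies 8 mm behind it; z points along the fingers, y is the line along which they close (so a half turn about z gives the same grasp; the last joint's range is limited). The gripper opens to 87 mm and grips with 3 to 60 N. Pads are 19 mm wide; open, the fingers measure 117 mm over their backs; the gripper's body (75 mm by 190 mm) begins 51 mm behind the grasp point.
Start: joints at [-1.341, 0.527, 1.433, -0, 1.181, -0.178], TCP at [0.248, -0.573, 0.234] pointing down, gripper open.
Joint ranges: [-3.08, 3.08], [-0.75, 2.2], [0.22, 2.44], [-1.43, 4.57], [0, 2.65], [-2.85, 2.85]. Speed limits (rad/s): [2.79, 2.79, 3.14, 3.14, 3.14, 3.14].

## Interface

Orientations are given as a unit quaternion [x, y, z, w].
In Python, from rig import robot gives the robot as it stands.
- The arm moves only by the tool move_arm, never from a script. Its argument "moves" is text: rows parted by semicolons, each of 7 numbers parted by spaces: the shift along the tool's x, y, z in units of 100 mm (1.0 is 100 mm), then the turn, a rotation vector about the tool's x, y, z in units of 90 degrees (1.0 is 90 degrees), then the opening, from 0 (shut) to 1 (fully open). A call has 1 to 12 rows; each row is the pose to reach, as a shift and turn from the pose commanded when the call began, along the tool's axes at that moment; what a row does not reach only later rows make up. A row lasts 1/10 s, in which the tool goes at most 50 mm and 8.59 degrees, less where a joint would pass 70% of its speed; a pose out of reach is approached as far as the arm can. A call with a number of a shift or a turn outside -1 to 1 is refused whole. A call with a gripper value outside its range is refused whole. The fingers move at their own pace and stop on an object; "squeeze" is the grip in N (left out, the last holds). Time passes only in rows, so rows that repeat a pose let the fingers close. It gives the time, the measured TCP pose, the force, the opening and the grip force at its end, in the units of the state.
- robot.get_obs(): the state, without advancing time (a new reading comes with each control period).
- robot.camera(name): name is "side" or "top"; returns a dict with "image" (420x560x3 uint8, red, green, blue), "intrinsics" (3x3 intrinsics, pixels), "dist_coeffs" ([k1, k2, p1, p2, k3] as OpenCV has them; the pictures are not rectified), "extrinsics" (4x4, takes a point from world to camera coordinates). Camera axes: x right, y up, looking along -z (the intrinsics and any distortion apply to the point x, -y, -z); pixel columns grow to the right and rows downward; lengths in m; the calibration is good to about 2 mm. A picture is of the moment at which its call begins. There is no depth.
- robot.hand_in(): hands the job in; it is judged then, once.
The state is a dict: "time": time; "q": joint angles; "joint_velocities": joint speeds; "joint_torque": joint torques, N m; "position": TCP position; "tool_rot": TCP orientation; "ft_force": force on the tool from outside, world axes, zero at the start; "moment": the same for the moment, N m; "grip_width": finger opening in m; "grip_force": force on a finger pad.
Only numpy, scipy, OpenCV 4.12 (cv2) and the standard library are available. Lean on these libraries where they do the work, as an engineer would, in place of code of your own. Each camera call takes 0.05 s, during which the arm holds its last target. There are 200 camera calls.

## Task

Open the left one of the two twist-lock canisters: turn its lid by the wooden bar, one way and, if it stops short, the other, without forcing it, until you find the way it unlocks, and lift the lid straight off. Finish while still holding the lid level over its own canister, about 10 cm above its mouth and clear of it, so that the canister can be filled. Leave the right canister shut as it is and do not disturb the cup, the tin or the cutter standing near.

Things in the scene. Friction and masses are not known exactly. Their poses are not given: they have to be found in the camera images.
- can_a: one of two outwardly identical bare-metal canisters, 72 mm across and 110 mm tall, its 92 mm foot screwed down to the table so that it cannot move; origin at the centre of its underside, z up. One stands left (y from -0.23 to -0.15), the other right (y from -0.43 to -0.35); which name stands left varies, and so does x
- can_a_mouth (a point): centre of the mouth of can_a, at the rim, 110 mm above the table; axes as the canister: its x axis lies along the lid's bar (within 4 degrees) when locked. One canister unlocks clockwise, the other counter-clockwise; nothing outside shows which
- lid_a: quarter-turn lid of can_a, about 0.12 kg: a metal disc 77 mm across, 6 mm thick, lying on the rim, with an upright wooden bar on top; below it a hidden plug and T-shaped key reach 26 mm down into the can. About 2 mm of play sideways and up. Origin on the axis at the underside of the disc, at rim height; x along the bar, z up. Starts locked
- lid_a_grip (a point): centre of the dark wooden bar grip of lid_a: 54 mm long (x), 14 mm wide (y), 34 mm tall (z), standing upright on the disc; 23 mm above the rim when seated, its foot 17 mm below this point and its top 17 mm above; axes as the lid
- lid_a_grip_end (a point): middle of one end face of that bar, 27 mm along x from its centre. The lid: turned the wrong way it meets a hard stop after 6 to 14 degrees; the right way it turns freely (under 0.1 N m) to a stop 60 degrees (1.05 rad) from the canister's x axis, and from 47 degrees to that stop lifts straight off if not pressed against the stop (ease back 3 to 6 degrees). Twisting with over 1 N m or pulling with over 60 N is forcing it
- can_b: one of two outwardly identical bare-metal canisters, 72 mm across and 110 mm tall, its 92 mm foot screwed down to the table so that it cannot move; origin at the centre of its underside, z up. One stands left (y from -0.23 to -0.15), the other right (y from -0.43 to -0.35); which name stands left varies, and so does x
- can_b_mouth (a point): centre of the mouth of can_b, at the rim, 110 mm above the table; axes as the canister: its x axis lies along the lid's bar (within 4 degrees) when locked. One canister unlocks clockwise, the other counter-clockwise; nothing outside shows which
- lid_b: quarter-turn lid of can_b, about 0.12 kg: a metal disc 77 mm across, 6 mm thick, lying on the rim, with an upright wooden bar on top; below it a hidden plug and T-shaped key reach 26 mm down into the can. About 2 mm of play sideways and up. Origin on the axis at the underside of the disc, at rim height; x along the bar, z up. Starts locked
- lid_b_grip (a point): centre of the dark wooden bar grip of lid_b: 54 mm long (x), 14 mm wide (y), 34 mm tall (z), standing upright on the disc; 23 mm above the rim when seated, its foot 17 mm below this point and its top 17 mm above; axes as the lid
- lid_b_grip_end (a point): middle of one end face of that bar, 27 mm along x from its centre. The lid: turned the wrong way it meets a hard stop after 6 to 14 degrees; the right way it turns freely (under 0.1 N m) to a stop 60 degrees (1.05 rad) from the canister's x axis, and from 47 degrees to that stop lifts straight off if not pressed against the stop (ease back 3 to 6 degrees). Twisting with over 1 N m or pulling with over 60 N is forcing it
- tin_cup: bystander: loose tin cup with a handle, 68 mm across, 62 mm tall, beyond the canisters; origin at the centre of its underside
- tin_powder: bystander: loose round tin with a metal lid, 64 mm across, 105 mm tall, beyond the canisters; origin at the centre of its underside
- biscuit_cutter: bystander: loose ring-shaped metal cutter with a bow handle, 56 mm across, 50 mm tall, to the left of the canisters; origin at the centre of its underside
Not all that is in view belongs to the job. Leave any green look-alike of the lid_b alone.

How it is judged:
By the outcome, as a careful person would: the job done as asked, in the order asked, and still so for the second after the job is handed in, while the arm keeps its last pose, push and grip.
It also fails if it takes over 45 s, if anything falls off the work surface, if the arm or the gripper's body presses on something with over 40 N, if the wrist force passes 120 N, or if a joint passes its speed limit or range.

## Working session

There is one attempt and no reset: what is moved stays moved. The work goes in short steps, Python scripts to look and compute and a tool call to move; the robot and the scene stay as the last step left them, time stands still between calls to the robot, and variables do not carry over. Pictures are saved under pics/ and viewed, at most 10 in all, crops included, and the job is handed in when it is done.

Besides the shell and the picture viewer there is one more tool, called after "Emit:" by a JSON object that holds its "api" and its "payload", one argument or row to a line. move_arm: Moves the arm, as the interface text tells. Shifts and turns lie within -1 to 1; 1 stands for 100 mm of shift or 90 degrees of turn. Its arguments: {"type":"object","properties":{"moves":{"type":"string"},"squeeze":{"type":"number"}},"required":["moves"]}

```bash
mkdir -p pics
python3 - <<'E'
from rig import robot
import cv2,numpy as np
o=robot.get_obs();print(o)
for n in("side","top"):
    c=robot.camera(n);cv2.imwrite(f"pics/{n}0.png",c["image"][:,:,::-1])
    print(n,c["intrinsics"],c["dist_coeffs"],c["extrinsics"])
E
```

```text
{'time': 0.0, 'q': array([-1.34048792e+00,  5.28483617e-01,  1.43388181e+00,  8.48152776e-06,
        1.18141961e+00, -1.78486938e-01]), 'joint_velocities': array([ 0.00106425,  0.00039743,  0.00105101,  0.00180037,  0.00181433,
       -0.00071933]), 'joint_torque': array([-5.73041580e-04, -4.40040171e+01, -1.76593584e+01,  6.32813293e-02,
        5.82296192e-02, -1.70620501e-04]), 'position': array([ 0.24831299, -0.57278557,  0.23256742]), 'tool_rot': array([ 9.79183160e-01,  2.02975706e-01, -2.44797495e-05, -1.09592675e-03]), 'ft_force': array([0.19778437, 0.00705831, 0.17187264]), 'moment': array([0.02890712, 0.02093511, 0.04121501]), 'grip_force': 0.0, 'grip_width': 0.08730338264867495}
side [[512.87541261   0.         276.66558175]
 [  0.         512.87541261 206.13036384]
 [  0.           0.           1.        ]] [0.01373813 0.         0.         0.         0.        ] [[-0.96246807 -0.27136633  0.00394102  0.47168539]
 [ 0.16891002 -0.5875889   0.79133349 -0.29941618]
 [-0.21242556  0.76229889  0.61137204 -0.88550517]
 [ 0.          0.          0.          1.        ]]
top [[537.7194711    0.         269.66514007]
 [  0.         537.7194711  210.91388112]
 [  0.           0.           1.        ]] [-0.18592123  0.          0.          0.          0.        ] [[ 0.01378149 -0.99987191 -0.00813844 -0.21719241]
 [ 0.99193496  0.01264558  0.12611556 -0.54751022]
 [-0.12599649 -0.00981086  0.99198217 -1.21433418]
 [ 0.          0.          0.          1.        ]]
```

View pics/side0.png

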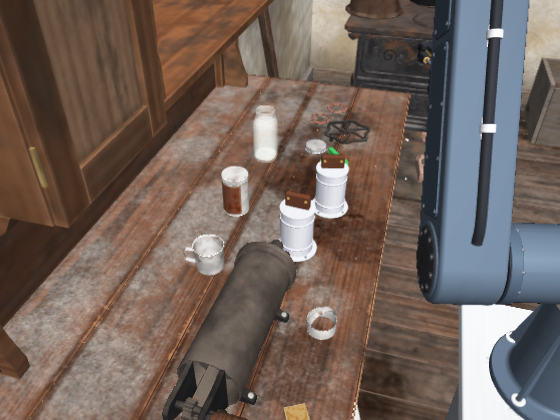

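View pics/top0.png

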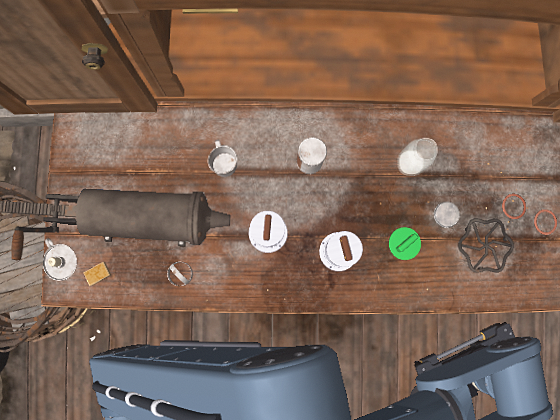

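The side view shows the left canister's bar near (298,200), with the stuffer's nozzle beside the canister. In the top view that bar is at about (267,227), the right one at (345,247), the green look-alike at (405,243), the cutter at (180,273) and the nozzle tip at (230,219).

```bash
cat > h.py <<'E'
import cv2,numpy as np
def ray(c,uv):
    p=cv2.undistortPoints(np.float64([[uv]]),c["intrinsics"],np.float64(c["dist_coeffs"]))[0,0]
    E=np.array(c["extrinsics"]);R,t=E[:3,:3],E[:3,3]
    d=R.T@np.array([p[0],-p[1],-1.]);return -R.T@t,d/np.linalg.norm(d)
def plane(c,uv,z):
    o,d=ray(c,uv);return o+d*(z-o[2])/d[2]
def tri(c1,u1,c2,u2):
    o1,d1=ray(c1,u1);o2,d2=ray(c2,u2)
    s=np.linalg.lstsq(np.c_[d1,-d2],o2-o1,rcond=None)[0]
    a,b=o1+s[0]*d1,o2+s[1]*d2;return (a+b)/2,np.linalg.norm(a-b)
def brown(c,box):
    x0,y0,x1,y1=box;im=c["image"][y0:y1,x0:x1].astype(int)
    m=((im[...,0]-im[...,2]>30)).astype(np.uint8)
    n,l,s,ce=cv2.connectedComponentsWithStats(m)
    i=1+np.argmax(s[1:,4]);return (l==i),ce[i]+[x0,y0],s[i]
E
python3 - <<'E'
from rig import robot
from h import *
t=robot.camera("top");s=robot.camera("side")
mt,ct,st=brown(t,(255,213,281,242));ms,cs,ss=brown(s,(283,189,316,212))
print(ct,st,cs,ss)
p,e=tri(t,ct,s,cs);print("tri",p,e)
print("plane .15",plane(t,ct,.15))
ys,xs=np.nonzero(mt);r=cv2.minAreaRect(np.float32(np.c_[xs+255,ys+213]));print(r)
b=cv2.boxPoints(r);print(np.array([plane(t,q,.150) for q in b]))
# crops
a=cv2.resize(t["image"][190:260,190:300,::-1],None,fx=5,fy=5,interpolation=cv2.INTER_CUBIC)
b=cv2.resize(s["image"][180:270,250:350,::-1],None,fx=4,fy=4,interpolation=cv2.INTER_CUBIC)
cv2.imwrite("pics/tc.png",a[:, :]);
o=np.zeros((600,800,3),np.uint8);o[:240,:]=0
a=cv2.resize(t["image"][200:260,220:300,::-1],(400,300),interpolation=cv2.INTER_CUBIC)
o[:300,:400]=a;o[:360,400:800]=b
cv2.imwrite("pics/crop.png",o[:360])
E
```

```text
[266.74025974 227.03246753] [  8   2   9  25 154] [298.62955466 197.31578947] [  0   0  32  20 494]
tri [ 0.50177965 -0.20534527  0.14194141] 0.0009126028777439296
plane .15 [ 0.50145484 -0.20539902  0.15      ]
((266.93585205078125, 227.02725219726562), (6.986368656158447, 24.265153884887695), 3.5763344764709473)
[[ 0.47638015 -0.19729564  0.15      ]
 [ 0.5274141  -0.19969793  0.15      ]
 [ 0.52667977 -0.21436308  0.15      ]
 [ 0.47566102 -0.21188561  0.15      ]]
```

View pics/crop.png

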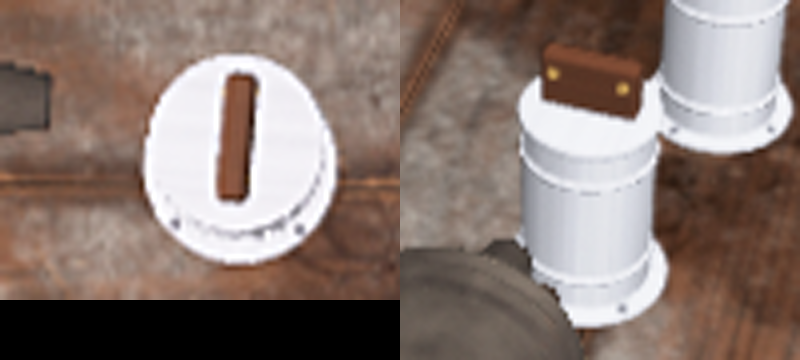

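Run:
```python
from rig import robot
from h import *
t=robot.camera("top");s=robot.camera("side")
print("bar top",tri(t,(266.9,226.5),s,(298.5,195.3)))
print("stuffer top?",tri(t,(203,218),s,(263,243)), tri(t,(100,218),s,(215,310)))
print("nozzle",plane(t,(230,219),.06))
im=t["image"][200:262,235:305].astype(int)
m=((im.min(2)>190)).astype(np.uint8)
cs,_=cv2.findContours(m,cv2.RETR_EXTERNAL,cv2.CHAIN_APPROX_NONE);k=max(cs,key=cv2.contourArea).reshape(-1,2)+[235,200]
k=k[k[:,1]<232] # upper half of rim: disc edge
P=np.array([plane(t,q,.116) for q in k])[:,:2]
A=np.c_[2*P,np.ones(len(P))];x=np.linalg.lstsq(A,(P**2).sum(1),rcond=None)[0]
print("disc",x[:2],"d",2*np.sqrt(x[2]+x[0]**2+x[1]**2))
```

```text
bar top (array([ 0.50237456, -0.20574701,  0.14673754]), np.float64(0.001054254707817724))
stuffer top? (array([ 0.52859165, -0.06613221,  0.1267613 ]), np.float64(0.014673106935934465)) (array([0.52885055, 0.14945451, 0.17455627]), np.float64(0.032641099925016175))
nozzle [ 0.52735139 -0.12033357  0.06      ]
disc [ 0.50069414 -0.20590536] d 0.07758791430287973
```

Emit:
{"api": "move_arm", "payload": {
  "moves": "0.4 -0.25 0 0 0 0.07 1; 0.8 -0.5 0 0 0 0.15 1; 1 -0.6 0 0 0 0.22 1; 1 -0.6 0 0 0 0.29 1; 1 -0.6 0 0 0 0.29 1"
}}

```text
time: 0.8
position: [0.317, -0.478, 0.2337]
tool_rot: [1.0, -0.022, 0.0, 0.0]
ft_force: [0.3, -0.1, 0.5]
grip_width: 0.087
grip_force: 0.0
```

```bash
cat > g.py <<'E'
from rig import robot
import numpy as np,sys
from scipy.spatial.transform import Rotation as R
def go(x,y,z,yaw):
    o=robot.get_obs();r=R.from_quat(o["tool_rot"]);M=r.as_matrix()
    d=M.T@(np.array([x,y,z])-o["position"])
    T=R.from_euler("z",yaw,degrees=True)*R.from_quat([1,0,0,0])
    print("t",round(o["time"],2),"pos",o["position"].round(4),"yaw",np.degrees(np.arctan2(M[1,0],M[0,0])).round(2),"shift",(d*10).round(3),"turn",((r.inv()*T).as_rotvec(degrees=True)/90).round(4),"F",o["ft_force"].round(1),"M",o["moment"].round(2),"w",round(o["grip_width"],4),"gf",round(o["grip_force"],1))
if __name__=="__main__": go(*map(float,sys.argv[1:]))
E
python3 g.py 0.501 -0.2055 0.232 -2.8
```

```text
t 0.8 pos [ 0.317  -0.478   0.2337] yaw -2.57 shift [ 1.716 -2.805  0.017] turn [ 0.0002 -0.      0.0025] F [ 0.3 -0.1  0.5] M [0.05 0.06 0.  ] w 0.087 gf 0.0
```

Emit:
{"api": "move_arm", "payload": {
  "moves": "0.25 -0.4 0 0 0 0 1; 0.5 -0.8 0 0 0 0 1; 0.6 -1 0 0 0 0 1; 0.6 -1 0 0 0 0 1"
}}

```text
time: 1.2
position: [0.3817, -0.3791, 0.2335]
tool_rot: [1.0, -0.021, -0.0, -0.001]
ft_force: [0.7, -0.1, 0.5]
grip_width: 0.0866
grip_force: 0.0
```

Emit:
{"api": "move_arm", "payload": {
  "moves": "0.25 -0.4 0 0 0 0 1; 0.5 -0.8 0 0 0 0 1; 0.6 -1 0 0 0 0 1; 0.6 -1 0 0 0 0 1"
}}

```text
time: 1.6
position: [0.4464, -0.2834, 0.2336]
tool_rot: [1.0, -0.021, 0.0, -0.0]
ft_force: [0.0, 0.6, -1.2]
grip_width: 0.087
grip_force: 0.0
```

```bash
python3 g.py 0.501 -0.2055 0.162 -2.8
```

```text
t 1.6 pos [ 0.4464 -0.2834  0.2336] yaw -2.43 shift [ 0.513 -0.802  0.716] turn [-0.0001 -0.0001  0.0041] F [ 0.   0.6 -1.2] M [0.01 0.07 0.05] w 0.087 gf 0.0
```

Emit:
{"api": "move_arm", "payload": {
  "moves": "0.3 -0.4 0 0 0 0 1; 0.51 -0.8 0 0 0 0 1; 0.51 -0.8 0.3 0 0 0 1; 0.51 -0.8 0.6 0 0 0 1; 0.51 -0.8 0.6 0 0 0 1; 0.51 -0.8 0.6 0 0 0 1"
}}

```text
time: 2.2
position: [0.5001, -0.2087, 0.1735]
tool_rot: [1.0, -0.024, -0.0, 0.0]
ft_force: [0.5, -0.3, 0.3]
grip_width: 0.0873
grip_force: 0.0
```

```bash
python3 g.py 0.501 -0.2055 0.132 -2.8; python3 -c "
from rig import robot;import cv2
a=cv2.resize(robot.camera('top')['image'][170:290,190:350,::-1],None,fx=2.5,fy=2.5);b=cv2.resize(robot.camera('side')['image'][120:270,220:360,::-1],(400,429))[:300*1]
b=cv2.resize(robot.camera('side')['image'][150:255,230:370,::-1],(400,300))
cv2.imwrite('pics/c2.png',cv2.hconcat([a,b]))"
```

```text
t 2.2 pos [ 0.5001 -0.2087  0.1735] yaw -2.74 shift [ 0.008 -0.033  0.415] turn [0.0001 0.0004 0.0006] F [ 0.5 -0.3  0.3] M [-0.    0.05  0.06] w 0.0873 gf 0.0
```

View pics/c2.png

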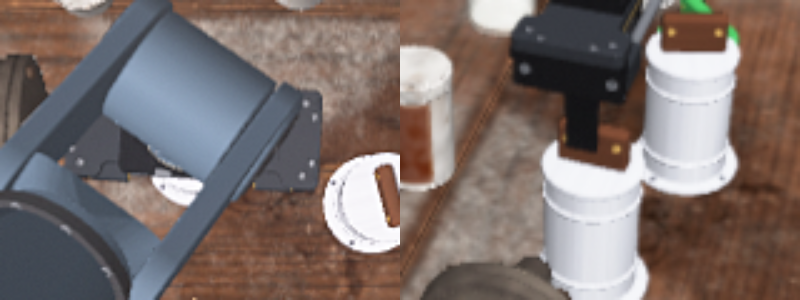

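The gripper (left half at about (200,130), right half at about (590,120)) straddles the left bar, fingers in line with its middle. Its body clears the stuffer.

Emit:
{"api": "move_arm", "payload": {
  "moves": "0.01 -0.03 0.2 0 0 0 1; 0.01 -0.03 0.4 0 0 0 1; 0.01 -0.03 0.4 0 0 0 1; 0.01 -0.03 0.4 0 0 0 0.5; 0.01 -0.03 0.4 0 0 0 0.3; 0.01 -0.03 0.4 0 0 0 0; 0.01 -0.03 0.4 0 0 0 0; 0.01 -0.03 0.4 0 0 0 0; 0.01 -0.03 0.4 0 0 0 0; 0.01 -0.03 0.4 0 0 0 0; 0.01 -0.03 0.4 0 0 0 0; 0.01 -0.03 0.4 0 0 0 0",
  "squeeze": 25
}}

```text
time: 3.55
position: [0.5014, -0.204, 0.1335]
tool_rot: [1.0, -0.023, -0.0, -0.0]
ft_force: [-0.2, -0.5, -0.2]
grip_width: 0.0232
grip_force: 0.0
```

```bash
python3 g.py 0.501 -0.2055 0.132 -2.8
```

```text
t 3.55 pos [ 0.5014 -0.204   0.1335] yaw -2.68 shift [-0.003  0.015  0.015] turn [-0.      0.0001  0.0014] F [-0.2 -0.5 -0.2] M [0.02 0.01 0.02] w 0.0232 gf 0.0
```

Emit:
{"api": "move_arm", "payload": {
  "moves": "0 0.015 0 0 0 0 0; 0 0.015 0 0 0 0 0; 0 0.015 0 0 0 0 0; 0 0.015 0 0 0 0 0"
}}

```text
time: 3.95
position: [0.5013, -0.2055, 0.1335]
tool_rot: [1.0, -0.023, -0.0, -0.0]
ft_force: [0.0, -0.3, -0.7]
grip_width: 0.014
grip_force: 25.0
```

```bash
python3 g.py 0.501 -0.2055 0.132 -2.8
```

```text
t 3.95 pos [ 0.5013 -0.2055  0.1335] yaw -2.68 shift [-0.003 -0.     0.015] turn [-0.      0.      0.0013] F [ 0.  -0.3 -0.7] M [0.01 0.05 0.05] w 0.014 gf 25.0
```

Emit:
{"api": "move_arm", "payload": {
  "moves": "0 0 0 0 0 0.02 0; 0 0 0 0 0 0.04 0; 0 0 0 0 0 0.055 0; 0 0 0 0 0 0.055 0"
}}

```text
time: 4.35
position: [0.5013, -0.2054, 0.1335]
tool_rot: [0.998, -0.067, -0.0, -0.0]
ft_force: [0.2, 1.1, -0.9]
grip_width: 0.0141
grip_force: 25.0
```

```bash
python3 g.py 0.501 -0.2055 0.132 -2.8
```

```text
t 4.35 pos [ 0.5013 -0.2054  0.1335] yaw -7.63 shift [-0.002  0.001  0.015] turn [-0.0001  0.0001 -0.0537] F [ 0.2  1.1 -0.9] M [0.09 0.07 0.  ] w 0.0141 gf 25.0
```

Emit:
{"api": "move_arm", "payload": {
  "moves": "0 0 0 0 0 0.01 0; 0 0 0 0 0 0.02 0; 0 0 0 0 0 0.02 0"
}}

```text
time: 4.65
position: [0.5013, -0.2055, 0.1335]
tool_rot: [0.997, -0.082, -0.0, -0.0]
ft_force: [0.1, -0.7, -0.7]
grip_width: 0.0145
grip_force: 25.0
```

```bash
python3 g.py 0.501 -0.2055 0.132 -2.8
```

```text
t 4.65 pos [ 0.5013 -0.2055  0.1335] yaw -9.45 shift [-0.003  0.001  0.015] turn [-0.0001  0.0001 -0.0739] F [ 0.1 -0.7 -0.7] M [ 0.05  0.04 -0.01] w 0.0145 gf 25.0
```

Emit:
{"api": "move_arm", "payload": {
  "moves": "0 0 0 0 0 0.01 0; 0 0 0 0 0 0.02 0; 0 0 0 0 0 0.02 0"
}}

```text
time: 4.95
position: [0.5014, -0.2055, 0.1336]
tool_rot: [0.995, -0.098, 0.0, -0.0]
ft_force: [0.4, 1.1, -0.7]
grip_width: 0.0137
grip_force: 25.0
```

```bash
python3 g.py 0.501 -0.2055 0.132 -2.8
```

```text
t 4.95 pos [ 0.5014 -0.2055  0.1336] yaw -11.25 shift [-0.003  0.001  0.016] turn [-0.     -0.     -0.0939] F [ 0.4  1.1 -0.7] M [0.07 0.01 0.02] w 0.0137 gf 25.0
```

Emit:
{"api": "move_arm", "payload": {
  "moves": "0 0 0 0 0 0.01 0; 0 0 0 0 0 0.02 0; 0 0 0 0 0 0.02 0"
}}

```text
time: 5.25
position: [0.5013, -0.2055, 0.1336]
tool_rot: [0.994, -0.114, 0.0, 0.0]
ft_force: [-0.2, -1.2, -0.7]
grip_width: 0.0139
grip_force: 25.0
```

```bash
python3 g.py 0.501 -0.2055 0.132 -2.8
```

```text
t 5.25 pos [ 0.5013 -0.2055  0.1336] yaw -13.05 shift [-0.003  0.001  0.016] turn [ 0.     -0.     -0.1139] F [-0.2 -1.2 -0.7] M [0.06 0.04 0.03] w 0.0139 gf 25.0
```

Emit:
{"api": "move_arm", "payload": {
  "moves": "0 0 0 0 0 0.01 0; 0 0 0 0 0 0.02 0; 0 0 0 0 0 0.02 0"
}}

```text
time: 5.55
position: [0.5014, -0.2055, 0.1336]
tool_rot: [0.992, -0.129, 0.0, -0.0]
ft_force: [0.6, -0.7, -0.7]
grip_width: 0.0135
grip_force: 25.0
```

```bash
python3 g.py 0.501 -0.2055 0.132 -2.8
```

```text
t 5.55 pos [ 0.5014 -0.2055  0.1336] yaw -14.86 shift [-0.004  0.001  0.016] turn [-0.    -0.    -0.134] F [ 0.6 -0.7 -0.7] M [ 0.09 -0.01  0.  ] w 0.0135 gf 25.0
```

Emit:
{"api": "move_arm", "payload": {
  "moves": "0 0 0 0 0 0.01 0; 0 0 0 0 0 0.02 0; 0 0 0 0 0 0.02 0"
}}

```text
time: 5.85
position: [0.5013, -0.2055, 0.1335]
tool_rot: [0.989, -0.145, -0.0, -0.0]
ft_force: [-0.5, -0.4, -0.9]
grip_width: 0.0137
grip_force: 25.0
```

```bash
python3 g.py 0.501 -0.2055 0.132 -2.8
```

```text
t 5.85 pos [ 0.5013 -0.2055  0.1335] yaw -16.66 shift [-0.003  0.001  0.015] turn [-0.     0.    -0.154] F [-0.5 -0.4 -0.9] M [0.07 0.06 0.02] w 0.0137 gf 25.0
```

Emit:
{"api": "move_arm", "payload": {
  "moves": "0 0 0 0 0 0.01 0; 0 0 0 0 0 0.02 0; 0 0 0 0 0 0.02 0"
}}

```text
time: 6.15
position: [0.5013, -0.2055, 0.1336]
tool_rot: [0.987, -0.16, 0.0, 0.0]
ft_force: [-0.7, -0.5, -1.1]
grip_width: 0.0139
grip_force: 25.0
```

```bash
python3 g.py 0.501 -0.2055 0.132 -2.8
```

```text
t 6.15 pos [ 0.5013 -0.2055  0.1336] yaw -18.46 shift [-0.003  0.001  0.016] turn [ 0.    -0.    -0.174] F [-0.7 -0.5 -1.1] M [ 0.05 -0.02 -0.02] w 0.0139 gf 25.0
```

Emit:
{"api": "move_arm", "payload": {
  "moves": "0 0 0 0 0 0.03 0; 0 0 0 0 0 0.06 0; 0 0 0 0 0 0.09 0; 0 0 0 0 0 0.12 0; 0 0 0 0 0 0.15 0; 0 0 0 0 0 0.18 0; 0 0 0 0 0 0.2 0; 0 0 0 0 0 0.2 0"
}}

```text
time: 6.95
position: [0.5014, -0.2054, 0.1335]
tool_rot: [0.95, -0.313, -0.0, -0.0]
ft_force: [-0.6, 0.1, -1.5]
grip_width: 0.0139
grip_force: 25.0
```

```bash
python3 g.py 0.501 -0.2055 0.132 -56
```

```text
t 6.95 pos [ 0.5014 -0.2054  0.1335] yaw -36.43 shift [-0.003  0.003  0.015] turn [-0.000e+00  1.000e-04  2.175e-01] F [-0.6  0.1 -1.5] M [ 0.12 -0.02  0.01] w 0.0139 gf 25.0
```

Emit:
{"api": "move_arm", "payload": {
  "moves": "0 0 0 0 0 0.03 0; 0 0 0 0 0 0.06 0; 0 0 0 0 0 0.09 0; 0 0 0 0 0 0.12 0; 0 0 0 0 0 0.15 0; 0 0 0 0 0 0.18 0; 0 0 0 0 0 0.2 0; 0 0 0 0 0 0.215 0; 0 0 0 0 0 0.215 0"
}}

```text
time: 7.85
position: [0.5025, -0.2048, 0.1337]
tool_rot: [0.884, -0.468, 0.001, -0.001]
ft_force: [4.1, 3.9, -1.0]
grip_width: 0.014
grip_force: 25.0
```

```bash
python3 g.py 0.501 -0.2055 0.132 -56;  python3 -c "
from rig import robot;import cv2
a=cv2.resize(robot.camera('top')['image'][170:290,190:350,::-1],None,fx=2.5,fy=2.5)
b=cv2.resize(robot.camera('side')['image'][150:255,230:370,::-1],(400,300))
cv2.imwrite('pics/c3.png',cv2.hconcat([a,b]))"
```

```text
t 7.85 pos [ 0.5025 -0.2048  0.1337] yaw -55.81 shift [-0.003  0.016  0.017] turn [-0.0016 -0.0004  0.0021] F [ 4.1  3.9 -1. ] M [ 0.88 -0.79  0.09] w 0.014 gf 25.0
```

View pics/c3.png

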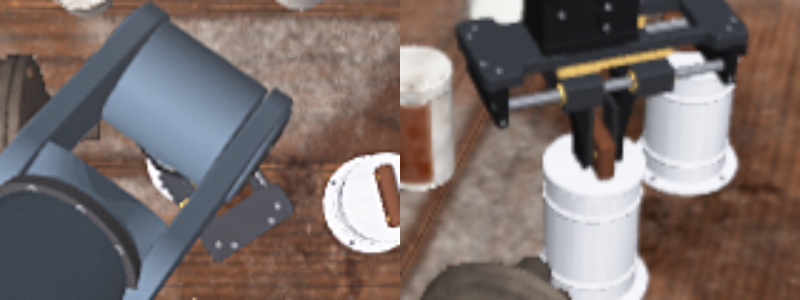

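The bar is turned about 53° and still held (right half, (603,150)). The lid disc sits flat on the rim, and the gripper clears the neighbours. There is a small side force of 6 N at lid level, so I'll relieve it before lifting.

Emit:
{"api": "move_arm", "payload": {
  "moves": "0 -0.01 0 0 0 0 0; 0 -0.02 0 0 0 0 0; 0 -0.02 0 0 0 0 0"
}}

```text
time: 8.25
position: [0.5027, -0.2046, 0.1335]
tool_rot: [0.884, -0.468, -0.0, 0.0]
ft_force: [0.3, 0.8, -0.7]
grip_width: 0.0139
grip_force: 25.0
```

```bash
python3 g.py 0.501 -0.2055 0.132 -56
```

```text
t 8.25 pos [ 0.5027 -0.2046  0.1335] yaw -55.75 shift [-0.002  0.019  0.015] turn [0.0006 0.0001 0.0027] F [ 0.3  0.8 -0.7] M [0.14 0.01 0.03] w 0.0139 gf 25.0
```

Emit:
{"api": "move_arm", "payload": {
  "moves": "0 0 -0.02 0 0 0 0; 0 0 -0.05 0 0 0 0; 0 0 -0.05 0 0 0 0"
}}

```text
time: 8.55
position: [0.503, -0.2046, 0.139]
tool_rot: [0.884, -0.468, 0.0, 0.0]
ft_force: [0.1, 0.0, -0.9]
grip_width: 0.0139
grip_force: 25.0
```

```bash
python3 g.py 0.502 -0.205 0.245 -56
```

```text
t 8.55 pos [ 0.503  -0.2046  0.139 ] yaw -55.79 shift [-0.002  0.01  -1.06 ] turn [-0.     -0.0004  0.0024] F [ 0.1  0.  -0.9] M [0.12 0.01 0.02] w 0.0139 gf 25.0
```

Emit:
{"api": "move_arm", "payload": {
  "moves": "0 0 -0.06 0 0 0 0; 0 0 -0.14 0 0 0 0; 0 0 -0.24 0 0 0 0; 0 0 -0.34 0 0 0 0; 0 0 -0.34 0 0 0 0"
}}

```text
time: 9.05
position: [0.5042, -0.2051, 0.1746]
tool_rot: [0.884, -0.468, 0.002, 0.0]
ft_force: [0.4, 0.8, -0.8]
grip_width: 0.014
grip_force: 25.0
```

```bash
python3 g.py 0.502 -0.205 0.2335 -56
```

```text
t 9.05 pos [ 0.5042 -0.2051  0.1746] yaw -55.77 shift [-0.011  0.016 -0.589] turn [-0.001  -0.0026  0.0025] F [ 0.4  0.8 -0.8] M [0.15 0.05 0.01] w 0.014 gf 25.0
```

Emit:
{"api": "move_arm", "payload": {
  "moves": "0 0 -0.15 0 0 0 0; 0 0 -0.3 0 0 0 0; 0 0 -0.45 0 0 0 0; 0 0 -0.55 0 0 0 0; 0 0 -0.6 0 0 0 0; 0 0 -0.6 0 0 0 0; 0 0 -0.6 0 0 0 0; 0 0 -0.6 0 0 0 0"
}}

```text
time: 9.85
position: [0.5025, -0.2041, 0.2318]
tool_rot: [0.884, -0.468, -0.001, -0.0]
ft_force: [0.1, -0.4, -0.5]
grip_width: 0.0139
grip_force: 25.0
```

```bash
python3 g.py 0.501 -0.206 0.2335 -56; python3 -c "
from rig import robot;import cv2
a=cv2.resize(robot.camera('top')['image'][170:290,190:350,::-1],None,fx=2.5,fy=2.5)
b=cv2.resize(robot.camera('side')['image'][120:270,210:410,::-1],(400,300))
cv2.imwrite('pics/c4.png',cv2.hconcat([a,b]))"
```

```text
t 9.85 pos [ 0.5025 -0.2041  0.2318] yaw -55.78 shift [ 0.007  0.023 -0.017] turn [0.0004 0.001  0.0025] F [ 0.1 -0.4 -0.5] M [0.09 0.02 0.02] w 0.0139 gf 25.0
```

View pics/c4.png

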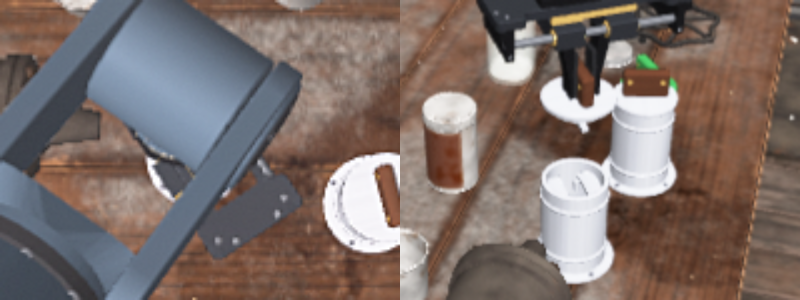

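```bash
python3 - <<'E'
from rig import robot
from h import *
s=robot.camera("side")
print("mouth",plane(s,(210+(574-400)/2,120+179/2),.110))
print("disc",plane(s,(210+(580.5-400)/2,120+101/2),.212))
im=s["image"][120:270,210:410,::-1];cv2.imwrite("pics/c5.png",cv2.resize(im[20:120,50:150],(600,600),interpolation=cv2.INTER_CUBIC))
E
python3 g.py 0.5015 -0.2055 0.2335 -56
```

```text
mouth [ 0.50366545 -0.20455135  0.11      ]
disc [ 0.49901933 -0.20057779  0.212     ]
t 10.0 pos [ 0.5027 -0.2042  0.232 ] yaw -55.78 shift [ 0.003  0.017 -0.015] turn [0.0003 0.0007 0.0025] F [-0.5 -0.  -1.2] M [ 0.06  0.04 -0.02] w 0.0138 gf 25.0
```

View pics/c5.png

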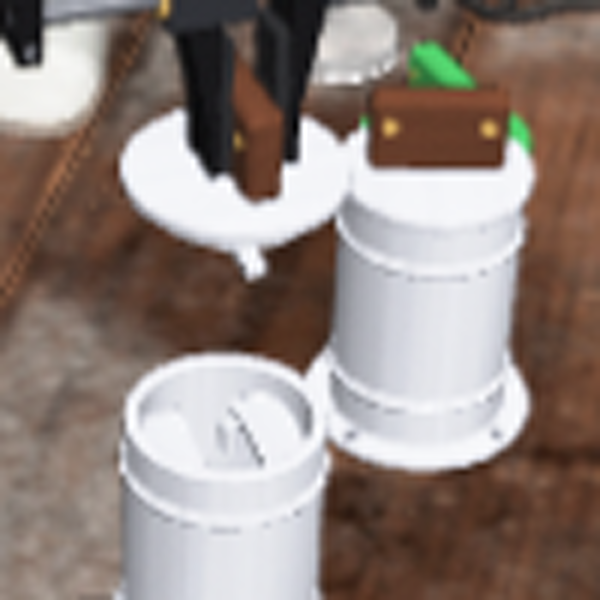

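The close-up shows the disc held level (ellipse centre about (235,175)) over the open mouth (about (222,415)), with key and plug clear. The right canister is still shut. The lid has risen 98 mm, straight above where it came free.

```bash
python3 -c "
from rig import robot
print(robot.hand_in())"
```

```text
the job is handed in; nothing more can be done
None
```

The left canister unlocked clockwise. I handed the job in at about 10 s on the robot clock, with its lid held level about 98 mm above the open mouth; the right canister, cup, tin and cutter were not touched.

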